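# Push a rack of freshly waxed knobs past the sprung flap of the drying chute

### The arm

A 6-joint arm with a two-finger parallel gripper is mounted at the origin on the work surface. World frame = base frame: x ahead of the robot, y to its left, z up, the work surface at z = 0. Lengths are in m, angles in rad, forces in N, time in s.
With the tool pointing down it reaches from about 0.4 to 0.825 m from the base axis. Payload 7 kg.
Tool frame: the origin (TCP) lies midway between the tips of the shut fingers; the grasp point (between the pads) lies 19 mm behind it; z points along the fingers, y is the direction in which the jaws open and shut (so a half turn about z gives the same grasp; the last joint's range is limited). The gripper opens to 88 mm and grips with 3 to 60 N. Pads are 19 mm wide; open, the fingers measure 130 mm over their backs; the gripper's body (78 mm by 193 mm) begins 47 mm behind the grasp point.
Start: joints at [1.538, 0.359, 0.012, 0, -1.224, -0.288], TCP at [0.213, 0.641, 0.227] pointing down, gripper open.
Joint ranges: [-3.07, 3.07], [-1.43, 2.12], [-1.02, 1.25], [-3.03, 1.67], [-3.05, -0], [-3.03, 3.03]. Speed limits (rad/s): [2.39, 2.39, 3.01, 3.14, 3.14, 3.14].

### API

Orientations are given as [roll, pitch, yaw] about the fixed x, y, z axes, in that order (R = Rz(yaw) Ry(pitch) Rx(roll)).
In Python, from station import get_state, grab_frame, camera_info, job_done gives the robot as it stands. The module is installed in compiled form; this text tells all that it offers.
- The arm moves only by the shell command python3 -m inch 'ROWS' [FORCE]. ROWS is JSON, a list that holds one entry, the list of rows, each a list of 7 numbers: the shift along the tool's x, y, z normalised to -1 to 1, where 1 is 50 cm, then the turn, a rotation vector about the tool's x, y, z normalised to -1 to 1, where 1 is 180 degrees, then the closure, from 0 (fully open) to 1 (shut). A call has 1 to 20 rows; each row shifts and turns the commanded pose from where the row before left it, along the tool's axes as they then stand; what a row does not reach is not made up. A row lasts 1/10 s, in which the tool goes at most 50 mm and 8.59 degrees, less where a joint would pass 70% of its speed; a pose out of reach is approached as far as the arm can. A call with a number of a shift or a turn outside -1 to 1 is refused whole. A call with a gripper value outside its range is refused whole. The fingers move at their own pace and stop on an object; FORCE is the grip in N (left out, the last holds). Time passes only in rows, so rows that do not move let the fingers close. It gives the time, the measured TCP pose, the force and the opening at its end, in the units of the state.
- get_state(): the state, without advancing time (a new reading comes with each control period).
- grab_frame(name): name is "side" or "top"; returns the picture (420x560x3 uint8, blue, green, red); there is no depth.
- camera_info(name): a dict with "vertical_fov" (degrees; the focal length in pixels is half the picture's height over the tangent of half this angle, whatever the lens; pixels are square), "cx", "cy" (the principal point, pixels), "k1" (the pictures are not rectified: a ray, as slopes to the right and down, at radius r is drawn at 1 + k1 r^2 times it, then the intrinsics apply), "R" (3x3) and "t" (3): a world point X has camera coordinates R X + t. Camera axes: x right, y down, z forward; pixel columns grow to the right and rows downward; lengths in m; the calibration is good to about 2 mm. A picture is of the moment at which its call begins. camera_info takes no time and is no camera call.
- job_done(): hands the job in, once; it reports no verdict.
The state is a dict: "t": time; "q": joint angles; "qd": joint speeds; "joint_efforts": joint torques, N m; "eef_pos": TCP position; "ee_rot": TCP orientation; "force": force on the tool from outside, world axes, zero at the start; "moment": the same for the moment, N m; "width": finger opening in m.
Only numpy, scipy, OpenCV 4.12 (cv2) and the standard library are available. Lean on these libraries where they do the work, as an engineer would, in place of code of your own. Each camera call takes 0.05 s, during which the arm holds its last target.

### The job

Put the rack of freshly waxed knobs away in the drying chute: hold the sprung flap open with one fingertip and, while it is held, push the rack along the chute by its upright end board with another finger, until it has gone past the flap far enough for the flap to swing shut behind it; then take your fingers out and let the flap close. The wax is wet, so the flap must never touch the rack or its knobs and the fingers must not touch the knobs; the rack only slides, it is never lifted or tipped, and the tin, jar and spare knob close by stay where they are.

Things in the scene. Friction and masses are not known exactly. Their poses are not given: they have to be found in the camera images.
- chute: Fixed open trough of plain white board. Frame: origin on the flap's vertical hinge axis at bench level, x along the chute the way the rack must travel, y across it from the hinge side, z up. From x = -230 (open end) to +312 (end board), floor top z = 12. Side walls 12 thick, tops z = 70, inner faces y = -12 and +138.
- guides (a point): Point on the chute floor at x = -100, y = 82, z = 12 of the chute frame, midway between two guide strips that run the whole chute, tops at z = 20, at y = 30 to 38 and y = 126 to 134. The rack slides between them with 2 mm play each side; floor and strips are waxed and slippery (friction about 0.2). Axes as the chute's.
- lane (a point): Point at x = 0, y = 20, z = 20 of the chute frame, in the free lane for a finger: with the flap folded back along the hinge-side wall, y = 3 to y = 40 stays clear between flap and rack. Axes as the chute's.
- cover (a point): Middle of the front edge of the clear cover over the chute's far end: it spans x = 172 to 312, z = 70 to 75 of the chute frame, this point at x = 172, y = 63, z = 75. Before it the chute is open at the top and nothing stands higher than z = 72.
- stop (a point): Top of the small block (12 x 8) on the hinge-side guide strip against which the flap shuts: x = -14.5 to -2.5, y = 30 to 38 of the chute frame, top z = 31; this point at x = -8.5, y = 34.
- gate (a joint): Angle of the flap in rad: 0 shut (square across the chute), grows as it is pushed in the travel direction, 1.57 lying along the hinge-side wall, stop at 1.60. A light spring shuts it from any angle in about half a second when let go (about 0.022 N m when shut, 0.045 N m when fully open).
- flap (a point): Plywood flap 5 thick, z = 24 to 72. Origin on its hinge axis at bench level; its y axis runs along the panel to the free edge 118 away, its x axis is square to it (chute x when shut). Shut, it bars the chute from y = 6 to 118. Swinging shut it sweeps all within 119 of the hinge axis, so with its tail beyond x = 119 the rack is clear of it.
- rack: Loose wooden rack, about 0.28 kg with knobs: base 70 long (its x, the travel direction), 84 wide (y), 15 thick; upright push board 10 thick, 84 wide, across its tail (-x) end, top 45 above the underside. Origin at the centre of the underside, on the chute floor, at about y = 82 of the chute, axes along the chute's to within the guides' play.
- rack_tail (a point): Middle of the rear face of the rack's push board, 35 behind the rack's centre, 30 above its underside: the place to push. The face reaches 42 to either side, 30 below and 15 above this point.
- rack_nose (a point): Middle of the rack's leading end face, 35 ahead of its centre and 7.5 above its underside.
- knobs: Six dark turned knobs, 25 across, freshly waxed, fixed on the rack ahead of the push board in two rows of three, at x = -8 and +20, y = -27, 0, +27 of the rack; tops 43.5 above the rack's underside. Same frame as the rack. Not to be touched.
- wax_tin: Bystander: steel tin 86 across, 62 high, beside the chute; origin at the centre of its underside.
- jar: Bystander: white jar 66 across, 85 high, beside the chute; origin at the centre of its underside.
- spare_knob: Bystander: pale loose wooden knob 38 across, 40 high, standing on its foot beside the chute; origin at the centre of its underside.
Not all that is in view belongs to the job. What is shaped like the rack but blue, orange or yellow is not meant.

How it is judged:
By the outcome, as a careful person would: the job done as asked, in the order asked, and still so for the second after the job is handed in, with the robot touching nothing.
It also fails if it takes over 51 s, if anything falls off the work surface, if the arm or the gripper's body presses on something with over 40 N, if the wrist force passes 120 N, or if a joint passes its speed limit or range.

## Working session

There is one attempt and no reset: what is moved stays moved. The work goes in short steps, Python scripts to look and compute and a shell command to move; the robot and the scene stay as the last step left them, time stands still between calls to the robot, and variables do not carry over. Pictures are saved under pics/ and viewed, and the job is handed in when it is done.

```bash
mkdir -p pics
python3 - <<'E'
from station import *
import cv2
for n in("side","top"):
    f=grab_frame(n); cv2.imwrite(f"pics/{n}0.png",f)
    c=camera_info(n); print(n,c)
s=get_state(); print(s)
E
```

```text
side {'vertical_fov': 43.91559052658466, 'cx': 281.28909068292165, 'cy': 215.38150701787262, 'k1': -0.16837778279434573, 'R': array([[ 0.84437887, -0.53574564,  0.00096711],
       [-0.37861135, -0.59799762, -0.70643633],
       [ 0.37904852,  0.59613375, -0.70777593]]), 't': array([-0.4026918 ,  0.31910823,  0.71708138])}
top {'vertical_fov': 56.96753643024801, 'cx': 277.61575790773605, 'cy': 209.13398372310672, 'k1': -0.05492758427882659, 'R': array([[-0.00968823, -0.99979963,  0.01751657],
       [-0.98799677,  0.00687013, -0.15432166],
       [ 0.1541704 , -0.01880142, -0.98786537]]), 't': array([0.08781461, 0.53421719, 0.74352448])}
{'t': 0.1, 'q': array([ 1.53807863e+00,  3.59342520e-01,  1.11787010e-02, -2.83094759e-04,
       -1.22412390e+00, -2.88099353e-01]), 'qd': array([-0.00074952, -0.00112882,  0.00211964,  0.00064515,  0.0014181 ,
        0.00208047]), 'joint_efforts': array([-1.18322569e-03, -5.84160841e+01,  2.93751955e+01,  7.01562926e+00,
        1.01806229e-02, -5.27700149e-05]), 'eef_pos': array([0.21275347, 0.640143  , 0.22571563]), 'ee_rot': array([ 3.14008711e+00, -1.68611049e-04, -3.20913313e-01]), 'force': array([-0.08890459,  0.59432376,  0.70895455]), 'moment': array([-0.03824916, -0.01111722,  0.0088605 ]), 'width': 0.08767411324618972}
```

View pics/side0.png

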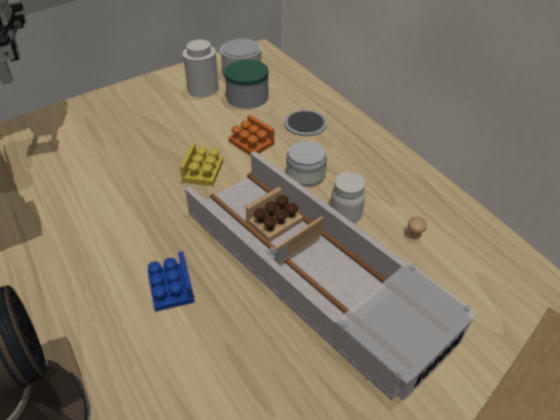

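View pics/top0.png

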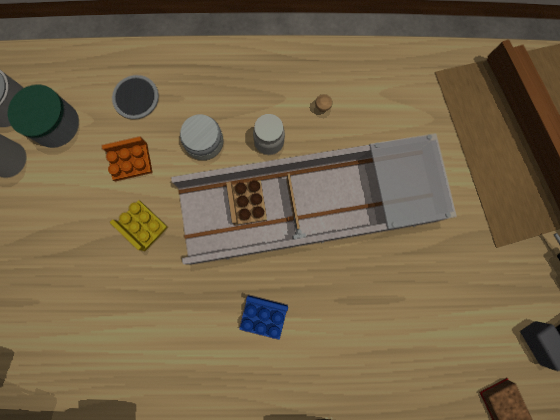

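```bash
cat > h.py <<'E'
import numpy as np, cv2
from station import *
def proj(n,X):
    c=camera_info(n); X=np.atleast_2d(X); p=X@c["R"].T+c["t"]; s=p[:,:2]/p[:,2:]
    r2=(s**2).sum(1,keepdims=True); s=s*(1+c["k1"]*r2); f=210/np.tan(np.radians(c["vertical_fov"]/2))
    return s*f+[c["cx"],c["cy"]]
def ray(n,uv):
    c=camera_info(n); f=210/np.tan(np.radians(c["vertical_fov"]/2))
    d=(np.array(uv,float)-[c["cx"],c["cy"]])/f; s=d.copy()
    for _ in range(30): s=d/(1+c["k1"]*(s@s))
    o=-c["R"].T@c["t"]; return o,c["R"].T@np.array([s[0],s[1],1])
def onz(n,uv,z):
    o,d=ray(n,uv); return o+d*(z-o[2])/d[2]
def tri(a,b):
    o1,d1=ray("top",a);o2,d2=ray("side",b)
    d1/=np.linalg.norm(d1);d2/=np.linalg.norm(d2)
    A=np.stack([d1,-d2],1);s=np.linalg.lstsq(A,o2-o1,rcond=None)[0]
    p,q=o1+d1*s[0],o2+d2*s[1];return (p+q)/2,np.linalg.norm(p-q)
E
python3 - <<'E'
import cv2
f=cv2.imread("pics/top0.png"); g=f[120:280,160:320]
cv2.imwrite("pics/topA.png",cv2.resize(g,(800,600)[:1]*1+(800,) if 0 else (600,600),interpolation=cv2.INTER_CUBIC))
g=f[110:270,300:460]; cv2.imwrite("pics/topB.png",cv2.resize(g,(600,600),interpolation=cv2.INTER_CUBIC))
f=cv2.imread("pics/side0.png"); g=f[150:300,180:380]; cv2.imwrite("pics/sideA.png",cv2.resize(g,(800,600),interpolation=cv2.INTER_CUBIC))
E
```

```text
(no output)
```

View pics/topA.png

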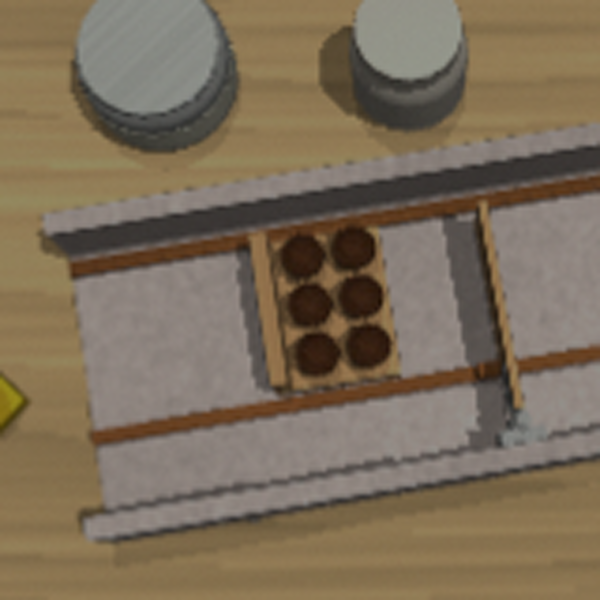

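View pics/topB.png

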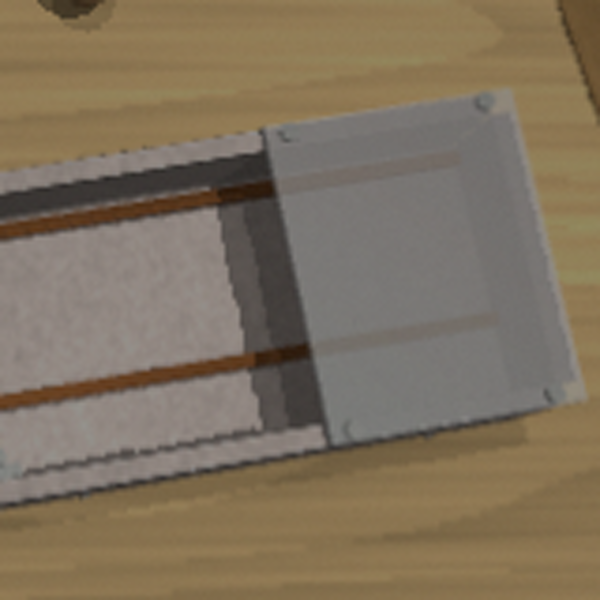

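View pics/sideA.png

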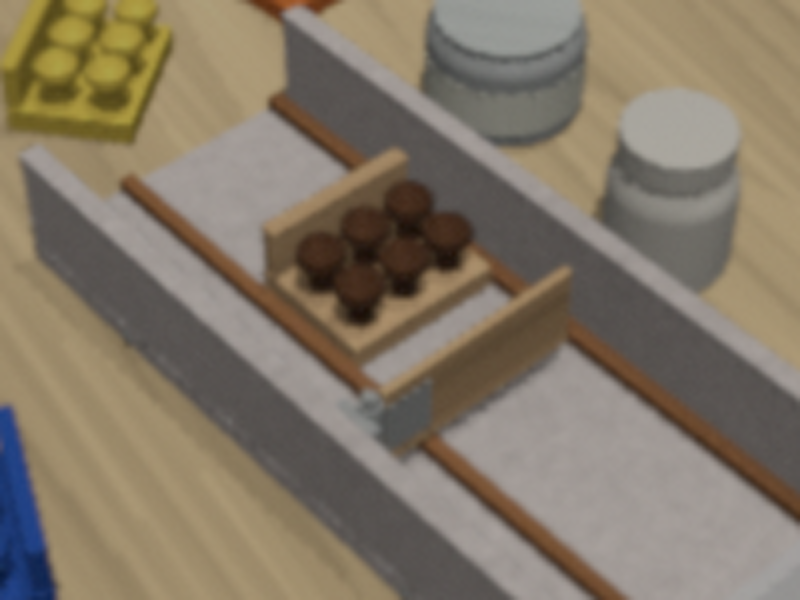

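```bash
cat > fit.py <<'E'
from h import *
from scipy.optimize import least_squares
A=lambda u,v:(160+u/3.75,120+v/3.75); B=lambda u,v:(300+u/3.75,110+v/3.75); S=lambda u,v:(180+u/4,150+v/4)
C=[("top",A(43,213),(-230,150,70)),("top",A(83,517),(-230,-12,70)),("top",A(92,540),(-230,-24,70)),
("top",B(265,128),(172,150,75)),("top",B(328,447),(172,-24,75)),
("top",A(483,203),(0,118,72)),
("side",S(288,10),(-230,150,70)),("side",S(25,152),(-230,-24,70)),("side",S(570,268),(0,118,72)),
]
def T(p,X):
    c,s=np.cos(p[2]),np.sin(p[2]); X=np.atleast_2d(X)/1000.
    return np.stack([p[0]+c*X[:,0]-s*X[:,1],p[1]+s*X[:,0]+c*X[:,1],X[:,2]],1)
def res(p): return np.concatenate([(proj(n,T(p,X))-uv).ravel() for n,uv,X in C])
r=least_squares(res,[.4,0,-1.5],loss="soft_l1"); P=r.x
if __name__=="__main__":
    print(P,np.degrees(P[2])); print(res(P).reshape(-1,2).round(1))
    # check each on-plane point in chute coords
    Ri=lambda w:(lambda d:np.array([np.cos(P[2])*d[0]+np.sin(P[2])*d[1],-np.sin(P[2])*d[0]+np.cos(P[2])*d[1]])*1000)(w[:2]-P[:2])
    for n,uv,X in C: print(n,X,Ri(onz(n,uv,X[2]/1000)).round(1))
    # rack: board top edge rear corners (z=57), nose
    for uv in [A(250,236),A(272,388)]: print("board rear top",Ri(onz("top",uv,.057)).round(1))
    for uv in [A(263,233),A(287,385)]: print("board front top",Ri(onz("top",uv,.057)).round(1))
    for uv in [S(405,150),S(267,232)]: print("side board top",Ri(onz("side",uv,.057)).round(1))
    print("nose top",Ri(onz("top",A(400,375),.027)).round(1))
    for uv in [S(490,268),S(360,352)]: print("side nose",Ri(onz("side",uv,.027 )).round(1))
    for n,uv,z in [("top",(200,130),.062),("top",(268,127),.085),("top",(323,102),.04)]: w=onz(n,uv,z);print("byst",Ri(w).round(0),w.round(3))
    for X in [(-230,0,0),(-100,0,0),(0,0,0),(172,0,0),(0,118,0)]: print(X,T(P,X).round(3), np.hypot(*T(P,X)[0,:2]))
    print(-camera_info("top")["R"].T@camera_info("top")["t"])
E
python3 fit.py
```

```text
[ 0.48531861  0.042262   -1.41187339] -80.89438624977011
[[-0.1 -0.3]
 [-0.   0.1]
 [-1.6  0.2]
 [-0.1 -0.2]
 [ 1.4 -0.1]
 [ 0.1 -1. ]
 [ 2.3 -1.1]
 [-2.4  1.1]
 [-0.4  0.6]]
top (-230, 150, 70) [-229.9  149.4]
top (-230, -12, 70) [-229.9  -11.7]
top (-230, -24, 70) [-226.9  -24. ]
top (172, 150, 75) [172.2 149.6]
top (172, -24, 75) [169.3 -23.7]
top (0, 118, 72) [ -0.6 116.1]
side (-230, 150, 70) [-230.3  144.1]
side (-230, -24, 70) [-229.5  -18.8]
side (0, 118, 72) [ -0.5 119.6]
board rear top [-125.2  122.2]
board rear top [-125.8   39.5]
board front top [-118.1  122.7]
board front top [-117.8   39.8]
side board top [-120.9  127.5]
side board top [-120.8   41.6]
nose top [-58.1  39. ]
side nose [-55.9 124.3]
side nose [-55.8  42.4]
byst [-162.  239.] [0.696 0.24  0.062]
byst [-26. 214.] [0.693 0.102 0.085]
byst [102. 268.] [ 0.766 -0.016  0.04 ]
(-230, 0, 0) [[0.449 0.269 0.   ]] 0.5235321670220346
(-100, 0, 0) [[0.469 0.141 0.   ]] 0.49020946496160767
(0, 0, 0) [[0.485 0.042 0.   ]] 0.48715524695812984
(172, 0, 0) [[ 0.513 -0.128  0.   ]] 0.5281760015490752
(0, 118, 0) [[0.602 0.061 0.   ]] 0.6049086685280027
[0.41402617 0.09810619 0.81540516]
```

```bash
cat > plan.py <<'E'
from fit import *
T0=13
def pose(ax,ay,th,w):
    s=w+21; t=np.radians(th)
    A=np.array([ax,ay]); B=A-s*np.array([np.cos(t),-np.sin(t)])
    hx=10.5*abs(np.cos(t))+9.5*abs(np.sin(t))
    m=(A+B)/2; W=T(P,[m[0],m[1],0])[0]; yaw=np.radians(90-th)+P[2]
    return W,yaw,B,B[0]+hx
def delta(cur,curyaw,tgt,tyaw):
    """shift in tool axes at curyaw (mm) for tool down; returns normalised"""
    d=(tgt-cur); x=np.array([np.cos(curyaw),np.sin(curyaw),0]); y=np.array([np.sin(curyaw),-np.cos(curyaw),0])
    return np.array([d@x,d@y,-d[2]])/0.5, -np.degrees(tyaw-curyaw)/180
E
python3 - <<'E'
from plan import *
s=get_state(); cur=s["eef_pos"]; cy=s["ee_rot"][2]
W,yaw,B,f=pose(-45,20,20,87.5); W=W+[0,0,.15]
print(W,np.degrees(yaw),B,f); print(delta(cur,cy,W,yaw), np.linalg.norm(W-cur))
E
```

```text
[0.50819832 0.14313229 0.15      ] -10.894386249770116 [-146.95664936   57.10918555] -133.84068547542518
(array([0.87427098, 0.75688803, 0.15143126]), np.float64(-0.04162551210898448)) 0.5831296270891658
```

```bash
python3 -m inch '[[[0.0545,0.0475,0,0,0,0,0],[0.0545,0.0475,0,0,0,0,0],[0.0545,0.0475,0,0,0,0,0],[0.0545,0.0475,0,0,0,0,0],[0.0545,0.0475,0,0,0,0,0],[0.0545,0.0475,0,0,0,0,0],[0.0545,0.0475,0,0,0,0,0],[0.0545,0.0475,0,0,0,0,0],[0.0545,0.0475,0,0,0,0,0],[0.0545,0.0475,0,0,0,0,0],[0.0545,0.0475,0,0,0,0,0],[0.0545,0.0475,0,0,0,0,0],[0.0545,0.0475,0.02,0,0,0,0],[0.0545,0.0475,0.04,0,0,0,0],[0.0545,0.0475,0.04,0,0,0,0],[0.0545,0.0475,0.04,0,0,0,0],[0,0,0,0,0,-0.0416,0],[0,0,0,0,0,0,0],[0,0,0,0,0,0,0]]]' 20
python3 - <<'E'
from plan import *
s=get_state(); cur=s["eef_pos"]; cy=s["ee_rot"][2]
W,yaw,B,f=pose(-45,20,20,87.5); W=W+[0,0,.15]
print(s["q"],s["force"],delta(cur,cy,W,yaw))
for n in("side","top"): cv2.imwrite(f"pics/{n}1.png",grab_frame(n))
E
```

```text
t: 2.0
eef_pos: [0.5068, 0.1426, 0.1567]
ee_rot: [-3.142, -0.0, -0.194]
force: [0.0, -0.5, 0.2]
width: 0.0876
[ 6.47110617e-01  1.74056242e-01 -4.12511921e-01  4.06069122e-05
 -9.84140709e-01  7.30149085e-01] [ 0.01043635 -0.48806555  0.1749038 ] (array([ 0.00245389, -0.00161187,  0.01334027]), np.float64(-0.001073098635434932))
```

View pictures.

View pics/side1.png

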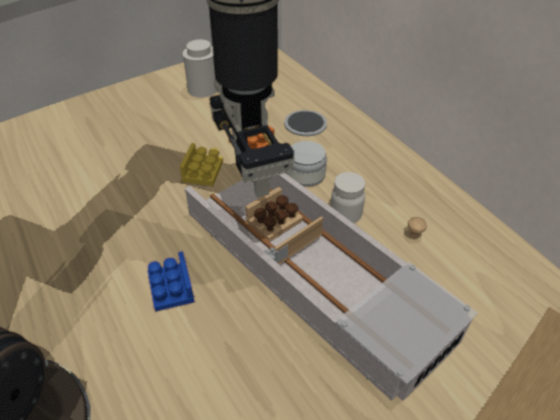

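View pics/top1.png

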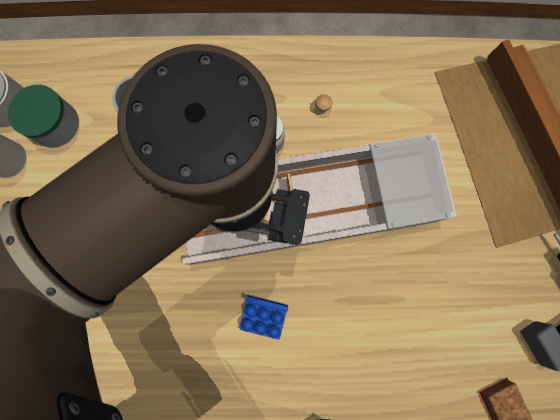

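```bash
cat > see.py <<'E'
from plan import *
import sys
def see(tag,u0,v0,w=200):
    s=get_state(); c=s["eef_pos"]; y=s["ee_rot"][2]; ty=np.array([np.sin(y),-np.cos(y),0])
    f=grab_frame("side"); k=800/w; g=cv2.resize(f[v0:v0+int(w*.75),u0:u0+w],(800,600),interpolation=cv2.INTER_CUBIC)
    h=(s["width"]+.021)/2
    for q,col in((c+ty*h,(0,255,0)),(c-ty*h,(0,0,255)),(c,(255,0,0))):
        p=(proj("side",q)[0]-[u0,v0])*k; cv2.circle(g,tuple(int(a) for a in p),4,col,-1)
    cv2.imwrite(f"pics/{tag}.png",g)
    R=np.array([[np.cos(P[2]),np.sin(P[2])],[-np.sin(P[2]),np.cos(P[2])]])
    for n,q in(("A",c+ty*h),("B",c-ty*h)): print(n,(R@(q[:2]-P[:2])*1000).round(1),q[2].round(4))
    print("theta",90-np.degrees(y-P[2]),"F",s["force"].round(2),"t",s["t"],"w",s["width"])
see(sys.argv[1],int(sys.argv[2]),int(sys.argv[3]),int(sys.argv[4]) if len(sys.argv)>4 else 200)
E
python3 see.py s2 180 110
```

```text
A [-45.2  18.5] 0.157
B [-147.3   55.9] 0.157
theta 20.09242424686066 F [0.43 0.28 0.77] t 2.1 w 0.08768747740344982
```

View pics/s2.png

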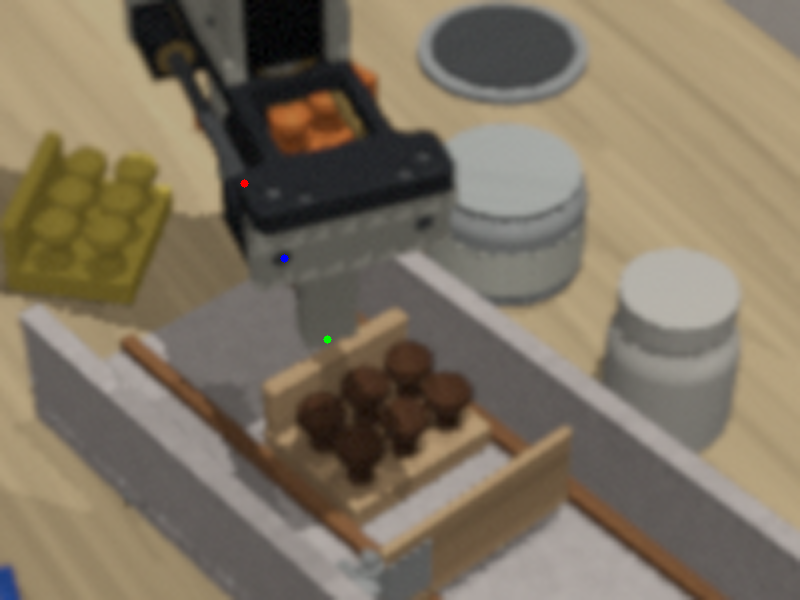

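Run:
```python
from plan import *
A=T(P,[-45,19,157])[0]
for dz in (0,.03,.047,.066): print(dz,(proj("side",A+[0,0,dz])[0]-[180,110])*4)
```

```text
0 [329.06809346 339.00014675]
0.03 [327.22457211 283.55343271]
0.047 [326.14699262 250.89499553]
0.066 [324.91375311 213.28750818]
```

```bash
python3 -m inch '[[[0.0025,-0.0016,0.04,0,0,0,0],[0,0,0.04,0,0,0,0],[0,0,0.04,0,0,0,0],[0,0,0.04,0,0,0,0],[0,0,0.03,0,0,0,0],[0,0,0,0,0,0,0],[0,0,0,0,0,0,0]]]' 20
python3 see.py s3 200 130
```

```text
t: 2.85
eef_pos: [0.5083, 0.1436, 0.0621]
ee_rot: [3.142, -0.0, -0.19]
force: [-0.8, 0.0, 0.0]
width: 0.0879
A [-45.2  20.1] 0.0621
B [-147.6   57.3] 0.0621
theta 19.976996240269926 F [-0.83  0.01  0.03] t 2.85 w 0.08791487508560744
```

View pics/s3.png

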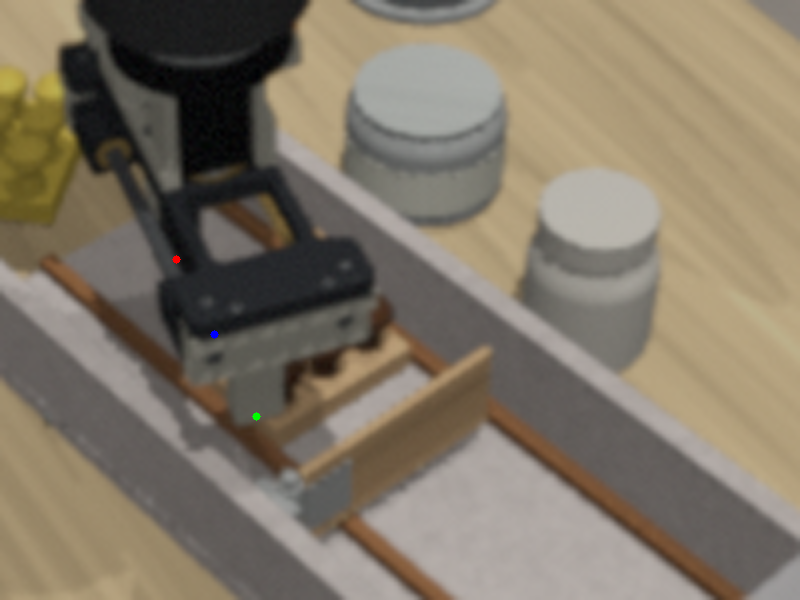

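```bash
python3 -m inch '[[[0,0,0.024,0,0,0,0],[0,0,0.024,0,0,0,0],[0,0,0,0,0,0,0],[0.0041,0.0113,0,0,0,0,0],[0.0041,0.0113,0,0,0,0,0],[0.0041,0.0113,0,0,0,0,0],[0.0041,0.0113,0,0,0,0,0],[0.0041,0.0113,0,0,0,0,0],[0.0041,0.0113,0,0,0,0,0],[0.0041,0.0113,0,0,0,0,0],[0.0041,0.0113,0,0,0,0,0],[0,0,0,0,0,0,0],[0,0,0,0,0,0,0]]]' 20
python3 see.py s4 220 150
```

```text
t: 4.2
eef_pos: [0.5168, 0.0959, 0.038]
ee_rot: [-3.14, -0.002, -0.19]
force: [2.2, 3.6, -0.5]
width: 0.0876
A [ 3.1 21. ] 0.038
B [-99.   58.2] 0.038
theta 19.98300163166759 F [ 2.19  3.56 -0.46] t 4.2 w 0.08764506005984996
```

View pics/s4.png

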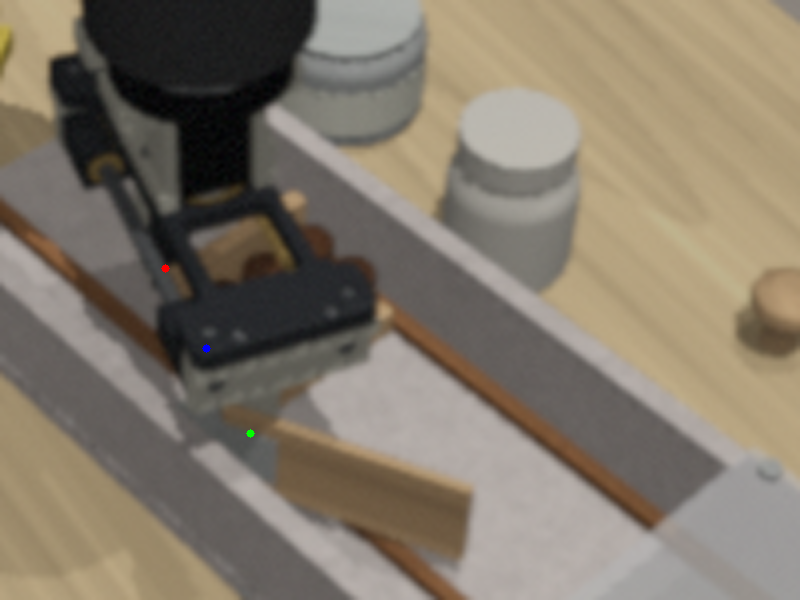

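```bash
python3 -m inch '[[[0.0022,0.0120,0,0,0,0,0],[0.0041,0.0113,0,0,0,0,0],[0.0041,0.0113,0,0,0,0,0],[0.0041,0.0113,0,0,0,0,0],[0.0041,0.0113,0,0,0,0,0],[0.0041,0.0113,0,0,0,0,0],[0,0,0,0,0,0,0],[0,0,0,0,0,0,0]]]' 20
python3 see.py s5 230 160
```

```text
t: 5.05
eef_pos: [0.5202, 0.0591, 0.0374]
ee_rot: [3.141, 0.0, -0.191]
force: [0.9, -0.7, -0.2]
width: 0.0877
A [39.9 18.4] 0.0374
B [-62.2  55.7] 0.0374
theta 20.034846218360826 F [ 0.86 -0.73 -0.21] t 5.05 w 0.08773272612542503
```

View pics/s5.png

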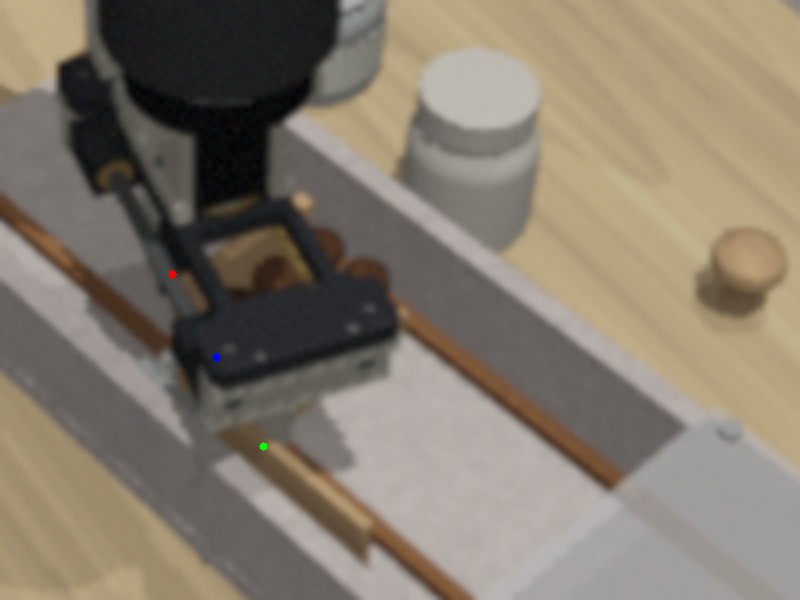

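```bash
cat > rows.py <<'E'
from plan import *
def table(cur,cy,way):
    for (ax,ay,th,w) in way:
        W,yaw,B,f=pose(ax,ay,th,w); W=np.array([W[0],W[1],cur[2]])
        d,r=delta(cur,cy,W,yaw)
        d=np.round(d,4); r=round(r,4)
        print(f"[{d[0]:.4f},{d[1]:.4f},0,0,0,{r:.4f},{max(0,1-w/88):.3f}]  th{th:.0f} B{B.round(0)} tail{f:.0f}")
        cur,cy=W,yaw
E
python3 - <<'E'
from rows import *
s=get_state()
n=28; way=[]
for i in range(1,n+1):
    u=i/n; th=20+110*u
    way.append((40+20*u,19.5,th,88-22*min(1,(th-20)/40)))
table(s["eef_pos"],s["ee_rot"][2],way)
E
```

```text
[0.0097,0.0033,0,0,0,0.0217,0.025]  th24 B[-57.  63.] tail-43
[0.0078,0.0037,0,0,0,0.0218,0.049]  th28 B[-51.  68.] tail-37
[0.0077,0.0037,0,0,0,0.0218,0.074]  th32 B[-45.  74.] tail-31
[0.0076,0.0036,0,0,0,0.0218,0.098]  th36 B[-39.  78.] tail-25
[0.0076,0.0036,0,0,0,0.0218,0.123]  th40 B[-32.  82.] tail-18
[0.0075,0.0035,0,0,0,0.0218,0.147]  th44 B[-25.  86.] tail-11
[0.0074,0.0034,0,0,0,0.0218,0.172]  th48 B[-18.  89.] tail-4
[0.0073,0.0033,0,0,0,0.0218,0.196]  th51 B[-11.  91.] tail3
[0.0073,0.0033,0,0,0,0.0218,0.221]  th55 B[-4. 93.] tail9
[0.0072,0.0032,0,0,0,0.0218,0.246]  th59 B[ 3. 95.] tail16
[0.0072,0.0013,0,0,0,0.0218,0.250]  th63 B[ 9. 97.] tail22
[0.0072,0.0008,0,0,0,0.0218,0.250]  th67 B[ 15. 100.] tail28
[0.0073,0.0008,0,0,0,0.0218,0.250]  th71 B[ 21. 102.] tail33
[0.0073,0.0007,0,0,0,0.0218,0.250]  th75 B[ 27. 104.] tail39
[0.0073,0.0006,0,0,0,0.0218,0.250]  th79 B[ 34. 105.] tail45
[0.0074,0.0005,0,0,0,0.0218,0.250]  th83 B[ 41. 106.] tail51
[0.0074,0.0004,0,0,0,0.0218,0.250]  th87 B[ 47. 106.] tail57
[0.0074,0.0003,0,0,0,0.0218,0.250]  th91 B[ 54. 106.] tail64
[0.0074,0.0002,0,0,0,0.0218,0.250]  th95 B[ 61. 106.] tail71
[0.0074,0.0001,0,0,0,0.0218,0.250]  th99 B[ 67. 106.] tail78
[0.0074,-0.0000,0,0,0,0.0218,0.250]  th102 B[ 74. 104.] tail85
[0.0074,-0.0001,0,0,0,0.0218,0.250]  th106 B[ 80. 103.] tail92
[0.0073,-0.0002,0,0,0,0.0218,0.250]  th110 B[ 87. 101.] tail99
[0.0073,-0.0003,0,0,0,0.0218,0.250]  th114 B[93. 99.] tail106
[0.0073,-0.0004,0,0,0,0.0218,0.250]  th118 B[99. 96.] tail112
[0.0072,-0.0005,0,0,0,0.0218,0.250]  th122 B[105.  93.] tail118
[0.0072,-0.0006,0,0,0,0.0218,0.250]  th126 B[111.  90.] tail124
[0.0071,-0.0006,0,0,0,0.0218,0.250]  th130 B[116.  86.] tail130
```

```bash
python3 -m inch '[[[0.0097,0.0033,0,0,0,0.0218,0.025],[0.0078,0.0037,0,0,0,0.0218,0.05],[0.0077,0.0037,0,0,0,0.0218,0.075],[0.0076,0.0036,0,0,0,0.0218,0.1],[0.0076,0.0036,0,0,0,0.0218,0.125],[0.0075,0.0035,0,0,0,0.0218,0.15],[0,0,0,0,0,0,0.15]]]' 20
python3 see.py s6 230 160
```

```text
t: 5.8
eef_pos: [0.539, 0.0414, 0.0375]
ee_rot: [3.141, 0.0, -0.602]
force: [1.6, 0.3, 0.4]
width: 0.0743
A [43.9 20. ] 0.0375
B [-25.2  85.7] 0.0375
theta 43.60841030757384 F [1.6  0.31 0.4 ] t 5.8 w 0.07433644833775131
```

View pics/s6.png

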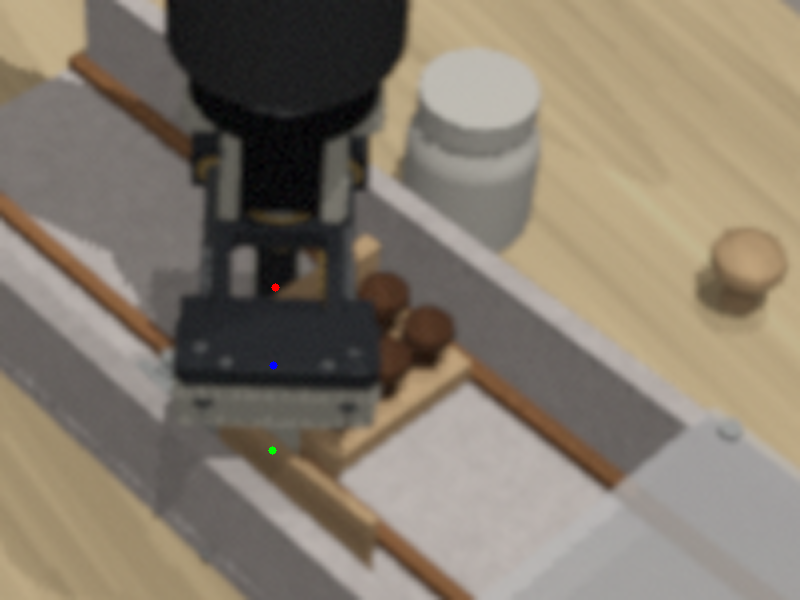

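```bash
python3 -m inch '[[[0.0074,0.0034,0,0,0,0.0218,0.172],[0.0073,0.0033,0,0,0,0.0218,0.196],[0.0073,0.0033,0,0,0,0.0218,0.221],[0.0072,0.0032,0,0,0,0.0218,0.246],[0.0072,0.0013,0,0,0,0.0218,0.25],[0.0072,0.0008,0,0,0,0.0218,0.25],[0.0073,0.0008,0,0,0,0.0218,0.25],[0.0073,0.0007,0,0,0,0.0218,0.25],[0.0073,0.0006,0,0,0,0.0218,0.25],[0,0,0,0,0,0,0.25],[0,0,0,0,0,0,0.25]]]' 20
python3 see.py s7 230 160
```

```text
t: 6.95
eef_pos: [0.5536, 0.0109, 0.0375]
ee_rot: [-3.142, 0.0, -1.214]
force: [1.5, 1.4, 0.2]
width: 0.0658
A [50.3 19.8] 0.0375
B [ 33.2 105. ] 0.0375
theta 78.6846359847509 F [1.5  1.4  0.21] t 6.95 w 0.06583375138520928
```

View pics/s7.png

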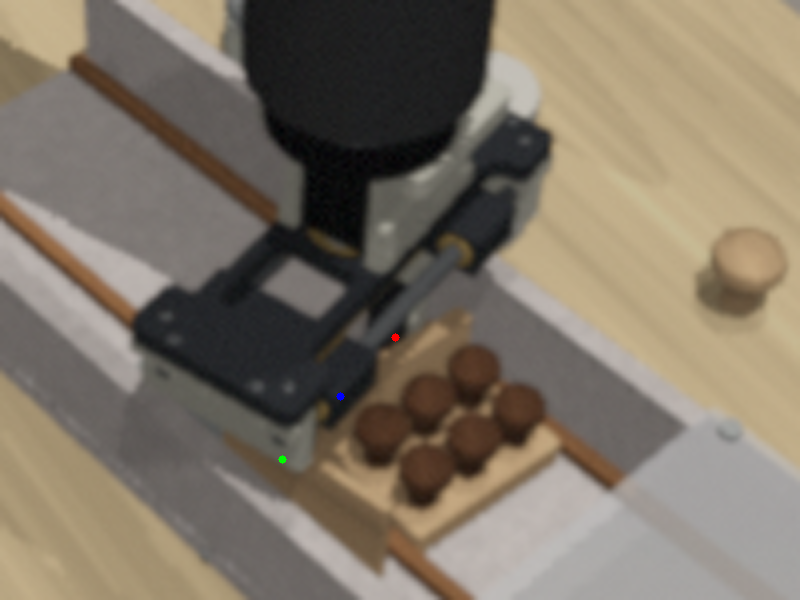

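```bash
python3 -m inch '[[[0.0074,0.0005,0,0,0,0.0218,0.25],[0.0074,0.0004,0,0,0,0.0218,0.25],[0.0074,0.0003,0,0,0,0.0218,0.25],[0.0074,0.0002,0,0,0,0.0218,0.25],[0.0074,0.0001,0,0,0,0.0218,0.25],[0.0074,0,0,0,0,0.0218,0.25],[0.0074,-0.0001,0,0,0,0.0218,0.25],[0.0073,-0.0002,0,0,0,0.0218,0.25],[0.0073,-0.0003,0,0,0,0.0218,0.25],[0,0,0,0,0,0,0.25],[0,0,0,0,0,0,0.25]]]' 20
python3 see.py s8 250 180
```

```text
t: 8.1
eef_pos: [0.5557, -0.022, 0.0376]
ee_rot: [3.141, -0.0, -1.831]
force: [0.9, -0.1, 0.4]
width: 0.0659
A [56.9 19.7] 0.0376
B [92.3 99. ] 0.0376
theta 114.0030142615492 F [ 0.91 -0.06  0.41] t 8.1 w 0.06588054728904752
```

View pics/s8.png

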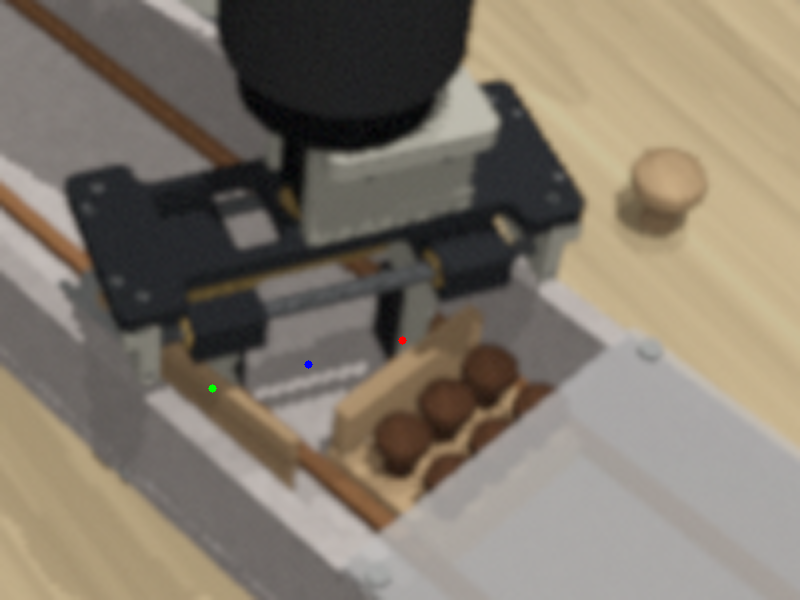

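```bash
python3 -m inch '[[[0.0073,-0.0004,0,0,0,0.0218,0.25],[0.0072,-0.0005,0,0,0,0.0218,0.25],[0.0072,-0.0006,0,0,0,0.0218,0.25],[0.0071,-0.0006,0,0,0,0.0218,0.25],[0,0,0,0,0,0,0.25],[0,0,0,0,0,0,0.25]]]' 20
python3 see.py s9 250 180
```

```text
t: 8.75
eef_pos: [0.5517, -0.0359, 0.0376]
ee_rot: [-3.142, -0.0, -2.105]
force: [0.0, 0.4, 1.2]
width: 0.0657
A [60.  19.8] 0.0376
B [115.3  86.5] 0.0376
theta 129.69691884512002 F [0.04 0.4  1.17] t 8.75 w 0.06566723214009101
```

View pics/s9.png

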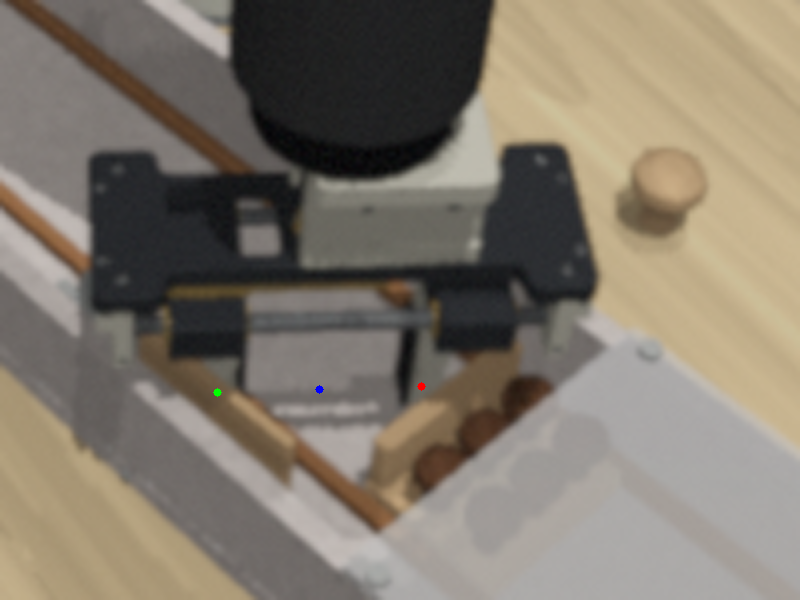

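Run:
```python
from plan import *
R=np.array([[np.cos(P[2]),np.sin(P[2])],[-np.sin(P[2]),np.cos(P[2])]])
for u in [(375,438),(392,450),(515,343)]: print(u,(R@(onz("side",(250+u[0]/4,180+u[1]/4),.057)[:2]-P[:2])*1000).round(1))
f=grab_frame("top"); cv2.imwrite("pics/t9.png",cv2.resize(f[110:270,260:460],(800,640))[:600])
f=grab_frame("side"); cv2.imwrite("pics/s10.png",cv2.resize(f[260:320,320:400],(800,600),interpolation=cv2.INTER_CUBIC))
```

```text
(375, 438) [129.8  40.5]
(392, 450) [138.6  41.3]
(515, 343) [134.9 120.6]
```

View pics/s10.png

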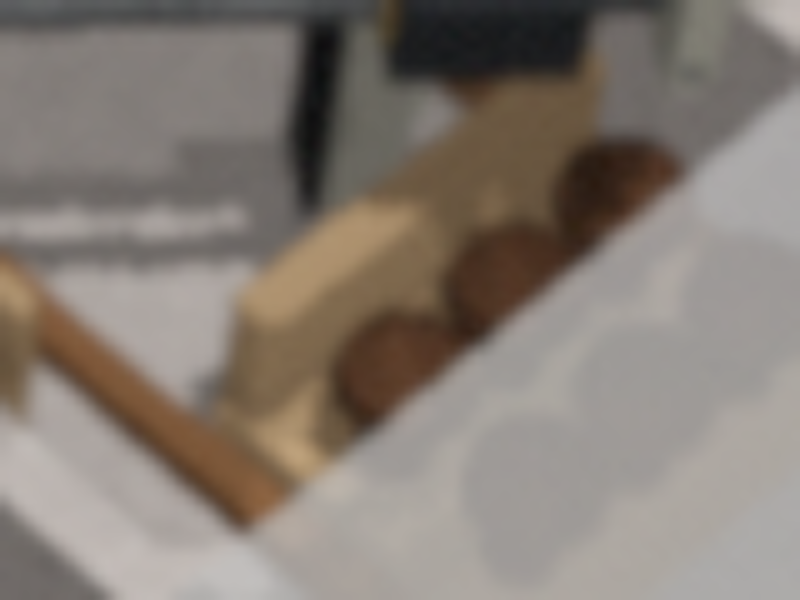

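View pics/t9.png

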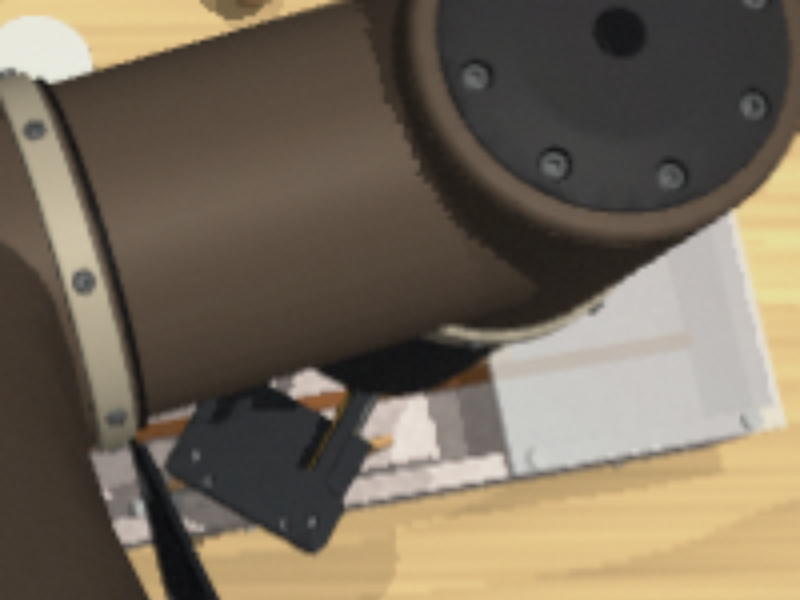

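```bash
python3 -m inch '[[[0.0061,-0.0051,0,0,0,0,0.25],[0,0,0,0,0,0,0.25],[0,0,0,0,0,0,0.25],[-0.0046,0.0039,0,0,0,0,0.25],[-0.0046,0.0039,0,0,0,0,0.25],[0,0,0,0,0,0,0.25],[0,0,0,0,0,0,0.25]]]' 20
python3 see.py s11 250 180
```

```text
t: 9.6
eef_pos: [0.5513, -0.0337, 0.0376]
ee_rot: [-3.142, 0.0, -2.107]
force: [0.6, 0.7, -0.1]
width: 0.0661
A [57.5 19.7] 0.0376
B [113.3  86.5] 0.0376
theta 129.8476246993909 F [ 0.58  0.72 -0.07] t 9.6 w 0.06605375387773542
```

View pics/s11.png

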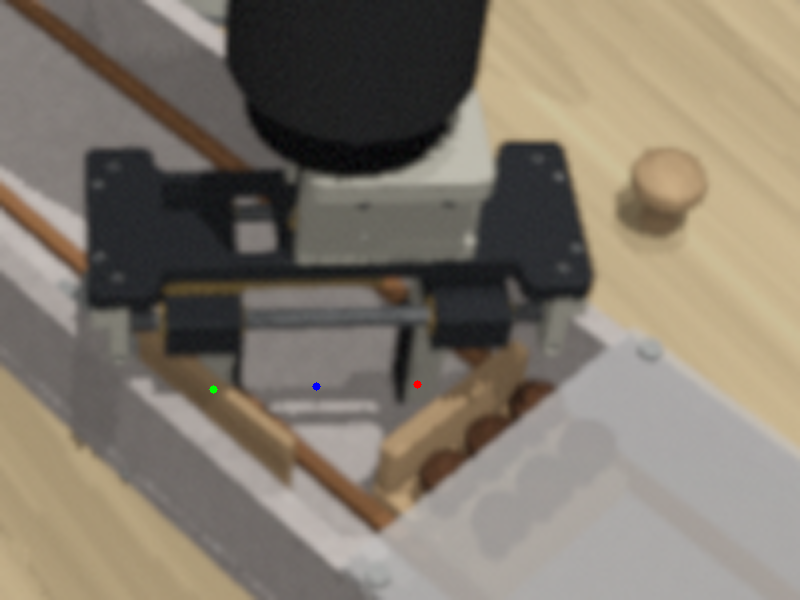

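The rack's tail is at about x = 133 and clear of the finger. The flap is still held. Next I lift straight out.

```bash
python3 -m inch '[[[0,0,-0.1,0,0,0,0.25],[0,0,-0.1,0,0,0,0.25],[0,0,-0.1,0,0,0,0.25],[0,0,-0.08,0,0,0,0.25],[0,0,0,0,0,0,0.25],[0,0,0,0,0,0,0.25],[0,0,0,0,0,0,0.25],[0,0,0,0,0,0,0.25],[0,0,0,0,0,0,0.25],[0,0,0,0,0,0,0.25],[0,0,0,0,0,0,0.25],[0,0,0,0,0,0,0.25]]]' 20
python3 see.py s12 170 100 320
```

```text
t: 10.85
eef_pos: [0.5513, -0.0339, 0.2274]
ee_rot: [3.141, -0.0, -2.108]
force: [-0.7, 0.1, -0.4]
width: 0.0655
A [57.9 19.9] 0.2274
B [113.4  86.3] 0.2274
theta 129.86723340385126 F [-0.74  0.05 -0.42] t 10.85 w 0.06552441569517095
```

View pics/s12.png

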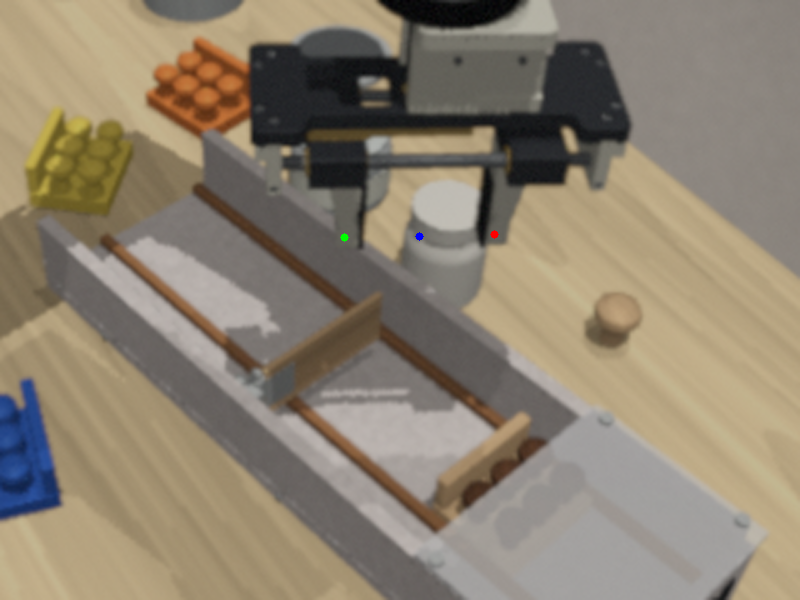

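Run:
```python
from station import *
import cv2,numpy as np
a=cv2.imread("pics/side0.png").astype(int); b=grab_frame("side").astype(int)
for n,(u0,u1,v0,v1) in {"jar":(345,368,175,220),"spare":(405,430,212,240)}.items():
    print(n,np.abs(a-b)[v0:v1,u0:u1].mean())
job_done()
```

```text
jar 30.19001610305958
spare 19.306190476190476
the job is handed in; nothing more can be done
```

Run:
```python
import cv2
a=cv2.imread("pics/side0.png")
b=cv2.resize(cv2.imread("pics/s12.png"),(320,240),interpolation=cv2.INTER_AREA)
for n,(u0,u1,v0,v1) in {"jar":(332,368,190,222),"spare":(404,430,212,240)}.items():
    r=cv2.matchTemplate(b,a[v0:v1,u0:u1],cv2.TM_CCOEFF_NORMED); _,m,_,p=cv2.minMaxLoc(r); print(n,m,(p[0]+170-u0,p[1]+100-v0))
```

```text
jar 0.5175439119338989 (0, 0)
spare 0.9990719556808472 (0, 0)
```

The rack is put away in the drying chute with the flap shut behind it. I handed the job in at about 11 s of the 51 s allowed.

**What I did:** One finger went in the lane and the other behind the push board. Moving along the chute, the lane finger opened the flap while the other finger pushed the rack. I then turned the gripper roughly around the lane finger, so the flap stayed folded back while the rack went past it. At the end I backed off about 6 mm and lifted both fingers straight out.

**Order of flap and rack:** With the widest jaw opening, the pushing finger reached the rack before the other reached the flap. By my geometry, the rack slid roughly 20 mm before the flap began to open. The flap was about half open or more when the rack's nose was still about 15 mm short of it, and about 80° open once the nose had passed under it.

**Last checks:**
- **Rack and flap:** The rack's tail measured at about x = 129 mm, and I then pushed it about 4 mm further. The flap reaches only to 119 mm. The last picture shows the flap shut, the rack well beyond it and the fingers clear above.
- **Contact:** Force readings after each move stayed below about 5 N. No picture showed the flap touching the rack or a finger touching a knob, but the arm hid parts of the scene.
- **Jar and spare knob:** My first check, a plain picture comparison, differed for both (30 for the jar, 19 for the knob). Matching their shapes found no shift for either. The knob match was near perfect (0.999). The jar match was weak (0.52), because the hanging gripper was partly in front of it.
- **Tin:** I did not check it numerically after the job; the gripper stayed above its height whenever it was near.

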